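# Turn the sample carousel to the imager and take the shot

## Task

Push the rim of the white carousel round by its blue paddles until the sample pot with the yellow collar and dark spot stands squarely in front of the red imager's lens, and only then press the green button on top of the imager all the way down and let it go. Push gently with the fingertips: nothing is to be gripped or lifted, the pots must ride round undisturbed without being touched, and the other things on the bench stay where they are.

Things in the scene. Friction and masses are not known exactly. Their poses are not given: they have to be found in the camera images.
- station: Fixed station: flat black foot, 8 mm thick, with the carousel at one end and the red imager at the other. Origin on the bench, on the carousel's axis; +y runs level from there to the lens (white arrow), +z up. Imager head: 78 mm wide (x), 202 to 306 mm along +y, top 120 mm above the bench; a display at its back (264 to 320 mm along +y) rises to 142 mm.
- axis (a point): Point on the carousel's vertical axis of rotation at the height of the disc's upper face (35 mm above the bench).
- carousel (a joint): Turn of the carousel, rad: 0 at the start, positive counter-clockwise from above, over a full turn either way. Light friction (0.7 N at the paddles); stays where left. White disc, 200 mm diameter, faces 20 and 35 mm above the bench. On its rim 8 blue paddles 45 degrees apart: upright radial plates 10 mm thick, 95 to 132 mm from the axis, 22 to 68 mm above the bench.
- paddle (a point): A point on one of the eight paddles, in the middle of its thickness, 118 mm from the axis and 68 mm above the bench (the paddle's top edge). The others follow at 45 degree steps. Turns with the carousel.
- marked_mid (a point): The marked pot: yellow, round, upright, 48 mm across its collar, with a skin-coloured dome and a dark red-brown spot on top, 41 mm high in all, loose, about 70 g. Point on its axis 20 mm above its foot. The four pots stand on the disc 62 mm from its axis, 90 degrees apart, midway between paddles; which is where varies.
- plain1_mid (a point): A plain sample pot, same size, grey with a bare skin-coloured dome. Point on its axis 20 mm above its foot.
- plain2_mid (a point): A second plain grey sample pot, same as plain1.
- plain3_mid (a point): A third plain grey sample pot, same as plain1.
- lens (a point): Centre of the imager's lens, 189 mm along +y of the station from the carousel's axis, 88 mm above the bench.
- shutter_top (a point): Centre of the upper face of the green push button (30 mm diameter) on top of the imager's head; pressed straight down, it travels 6 mm, springs back, and takes 5 N to reach the bottom.
- shutter (a joint): Travel of the green button in m: 0 released, 0.006 fully down.
- tablet: Black tablet lying flat, 178 x 248 x 9 mm, showing a picture; origin under its centre. Bystander.
- mug: White mug, 80 mm across, 90 mm high; origin under its centre. Bystander.
- tape: Roll of yellow tape, 90 mm across, 25 mm high; origin under its centre. Bystander.
- screwdriver: Screwdriver lying on the bench, about 200 mm long. Bystander.
Not all that is in view belongs to the job. Leave any purple look-alike of the part that bears marked_mid alone.

How it is judged:
By the outcome, as a careful person would: the job done as asked, in the order asked, and still so for the second after the job is handed in, with the robot touching nothing.
It also fails if it takes over 67 s, if anything falls off the work surface, if the arm or the gripper's body presses on something with over 40 N, if the wrist force passes 120 N, or if a joint passes its speed limit or range.

## Robot

A 6-joint arm with a two-finger parallel gripper is mounted at the origin on the work surface. World frame = base frame: x ahead of the robot, y to its left, z up, the work surface at z = 0. Lengths are in m, angles in rad, forces in N, time in s.
With the tool pointing down it reaches from about 0.35 to 1 m from the base axis. Payload 7.1 kg.
Tool frame: the origin (TCP) lies between the finger pads; the fingertips stand 22 mm ahead of it and the grasp point (between the pads) lies 3 mm ahead of it; x points along the fingers, y is the direction in which the jaws open and shut, and the axes are right-handed (so a half turn about x gives the same grasp; the last joint's range is limited). The gripper opens to 85 mm and grips with 20 to 120 N. Pads are 22 mm wide; open, the fingers measure 114 mm over their backs; the gripper's body (76 mm by 85 mm) begins 54 mm behind the grasp point. The pads swing forward as they close: fully open they stand 13 mm farther back than shut.
Start: joints at [-1.145, 0.423, 1.63, -0, 1.089, -0.019], TCP at [0.269, -0.564, 0.253] pointing down, gripper open.
Joint ranges: [-3, 3], [-0.9, 2.11], [0.09, 2.58], [-1.31, 4.45], [0.11, 2.69], [-2.54, 2.54]. Speed limits (rad/s): [2.39, 2.39, 3.01, 3.14, 3.14, 3.14].

## Interface

Orientations are given as a rotation vector (axis times angle).
In Python, from rig import manip gives the robot as it stands. The module is installed in compiled form; this text tells all that it offers. Calls block until the motion is done:
- manip.move_to(position, orientation): joint-space move of the TCP to a pose.
- manip.servo_line(position, orientation=None, rate=0.15): straight line of the TCP; orientation=None keeps the orientation; rate is the mean speed in m/s.
- manip.set_joints(angles): joint-space move.
- manip.command_gripper(opening, f_grip=None): finger opening in m; f_grip is the grip in N (None keeps the last); returns when the fingers have stopped.
- manip.hold(seconds).
- manip.solve_ik(position, orientation): joint angles nearest the present ones, or None.
- manip.camera(name): name is "scene" or "side" or "wrist"; returns a dict with "image" (480x640x3 uint8, red, green, blue), "fx", "fy", "cx", "cy" (pixels), "cam_to_world" (4x4, takes a point from camera to world coordinates); the wrist camera has in their place "mount" (4x4, takes a point from camera to tool coordinates, whose origin is the TCP and whose axes are the tool frame's). Camera axes: x right, y down, z forward; pixel columns grow to the right and rows downward; lengths in m; the calibration is good to about 2 mm. The wrist camera is an equidistant fisheye: a pixel r from the principal point sees the ray r / f radians off the axis. A picture is of the moment at which its call begins: read the wrist's pose just before it. There is no depth.
A pose or a line that the arm cannot do raises manip.IKError and nothing moves.
- manip.sign_off(): hands the job in, once; it reports no verdict.
Readings, each from a call of its own:
- manip.get_time(): time.
- manip.get_joint_positions(): joint angles.
- manip.get_joint_vel(): joint speeds.
- manip.get_tau(): joint torques, N m.
- manip.get_position(): TCP position.
- manip.get_ee_rot(): TCP orientation.
- manip.get_contact_force(): force on the tool from outside, world axes, zero at the start.
- manip.get_torque(): the same for the moment, N m.
- manip.get_width(): finger opening in m.
Only numpy, scipy, OpenCV 4.12 (cv2) and the standard library are available. Lean on these libraries where they do the work, as an engineer would, in place of code of your own. Each camera call takes 0.05 s, during which the arm holds its last target.

## Working session

There is one attempt and no reset: what is moved stays moved. The work goes in short steps, each a Python script; the robot and the scene stay as the last script left them, time stands still between calls to the robot, and variables do not carry over. Pictures are saved under pics/ and viewed, and the job is handed in when it is done.

```bash
mkdir -p pics; ls; python3 - <<'E'
from rig import manip
import cv2
for n in("scene","side","wrist"):
    c=manip.camera(n); cv2.imwrite(f"pics/{n}0.png",c["image"][:,:,::-1])
    print(n,c["fx"],c["fy"],c["cx"],c["cy"]); print(c.get("cam_to_world",c.get("mount")))
print(manip.get_time(),manip.get_position(),manip.get_ee_rot(),manip.get_width())
E
```

```text
pics
scene 484.32267078719576 484.32267078719576 318.6861133396646 238.0101291306646
[[-0.17135842  0.80789581 -0.56386227  1.06858262]
 [ 0.98515216  0.14664459 -0.08927813 -0.05394215]
 [ 0.01055992 -0.57078869 -0.82102909  0.84725983]
 [ 0.          0.          0.          1.        ]]
side 592.8105652028017 592.8105652028017 318.22574977718006 235.8591607636333
[[ 0.90224845 -0.22343139  0.36881723  0.06715544]
 [-0.43068224 -0.50947866  0.74494584 -1.13561208]
 [ 0.02146023 -0.83096926 -0.55590426  0.85761417]
 [ 0.          0.          0.          1.        ]]
wrist 371.64829954431775 371.64829954431775 318.5237914800972 245.41526472303153
[[ 4.92657400e-04 -2.59070350e-01  9.65858329e-01 -1.19619615e-01]
 [ 9.99999367e-01  1.10458705e-03 -2.13790500e-04  1.65408868e-03]
 [-1.01148782e-03  9.65857823e-01  2.59070730e-01 -6.44091555e-02]
 [ 0.00000000e+00  0.00000000e+00  0.00000000e+00  1.00000000e+00]]
0.15 [ 0.26877968 -0.56383546  0.25273292] [ 1.97510379  0.44780464 -1.97555917] 0.08556431861564799
```

View pics/scene0.png

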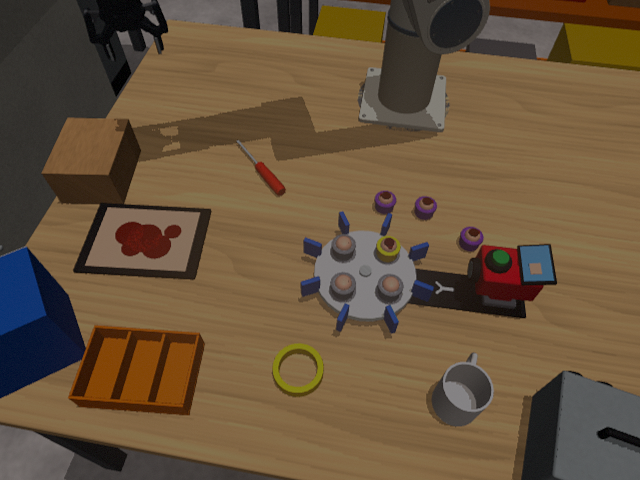

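View pics/side0.png

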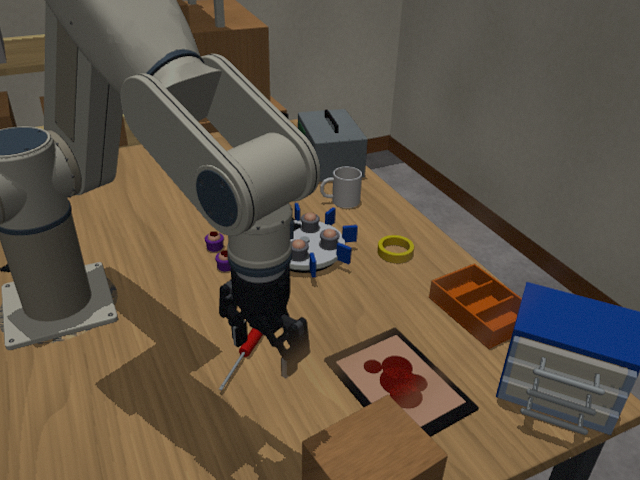

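View pics/wrist0.png

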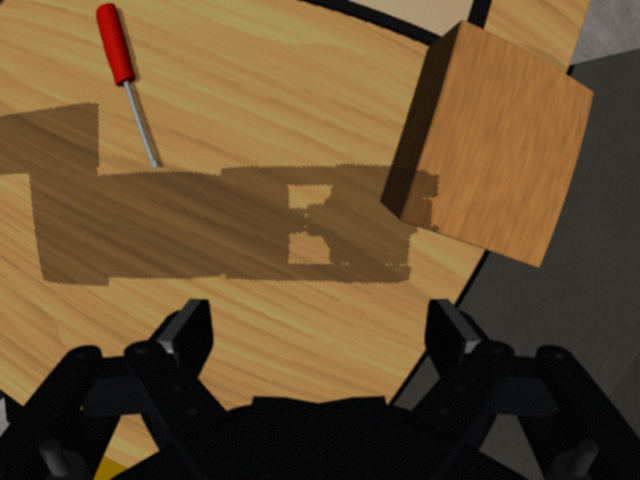

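The scene view shows the carousel hub at (365,271), the marked pot at (388,247), the imager button at (501,260), the paddles around the rim, and purple decoys at (385,200), (426,207) and (472,238). I'll enlarge it.

```bash
python3 - <<'E'
import cv2
im=cv2.imread("pics/scene0.png")
cv2.imwrite("pics/crop0.png",cv2.resize(im[195:345,290:450],None,fx=5,fy=4*1.0,interpolation=cv2.INTER_CUBIC)[:600])
cv2.imwrite("pics/crop1.png",cv2.resize(im[225:325,400:560],None,fx=5,fy=5,interpolation=cv2.INTER_CUBIC))
E
```

```text
(no output)
```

View pics/crop0.png

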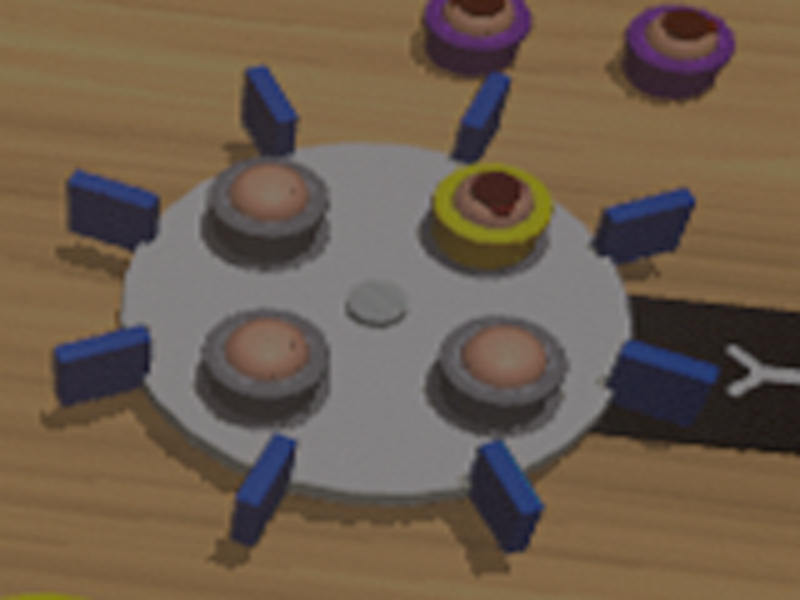

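View pics/crop1.png

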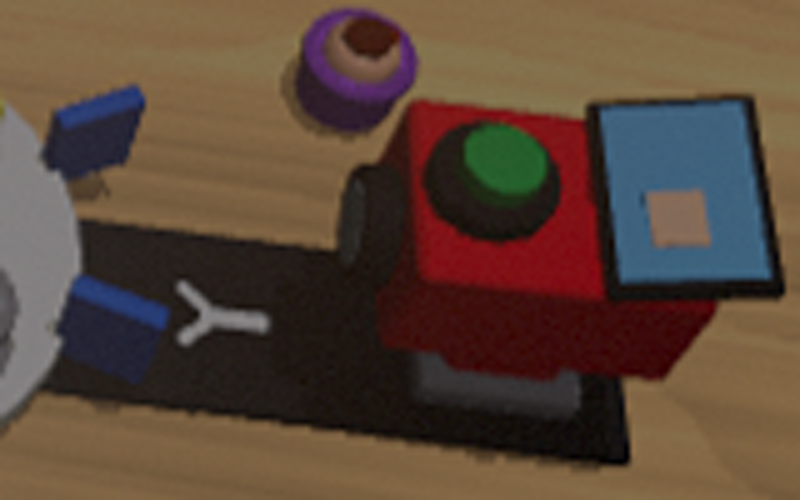

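```bash
cat > h.py <<'E'
import numpy as np, cv2
from scipy.spatial.transform import Rotation as R
from scipy.optimize import least_squares
# scene calib
SC=dict(f=484.32267078719576,cx=318.6861133396646,cy=238.0101291306646,T=np.array([[-0.17135842,0.80789581,-0.56386227,1.06858262],[0.98515216,0.14664459,-0.08927813,-0.05394215],[0.01055992,-0.57078869,-0.82102909,0.84725983],[0,0,0,1.]]))
def proj(P):
    P=np.atleast_2d(P);T=SC['T'];c=(P-T[:3,3])@T[:3,:3]
    return np.c_[SC['f']*c[:,0]/c[:,2]+SC['cx'],SC['f']*c[:,1]/c[:,2]+SC['cy']]
def back(uv,z):
    T=SC['T'];d=T[:3,:3]@np.array([(uv[0]-SC['cx'])/SC['f'],(uv[1]-SC['cy'])/SC['f'],1]);return T[:3,3]+d*(z-T[2,3])/d[2]
MOUNT=np.array([[4.92657400e-04,-2.59070350e-01,9.65858329e-01,-1.19619615e-01],[9.99999367e-01,1.10458705e-03,-2.13790500e-04,1.65408868e-03],[-1.01148782e-03,9.65857823e-01,2.59070730e-01,-6.44091555e-02],[0,0,0,1]])
FW,CWX,CWY=371.64829954431775,318.5237914800972,245.41526472303153
def wT(pos,rv):
    T=np.eye(4);T[:3,:3]=R.from_rotvec(rv).as_matrix();T[:3,3]=pos;return T@MOUNT
def wray(T,uv):
    d=np.array([uv[0]-CWX,uv[1]-CWY]);r=np.hypot(*d);th=r/FW
    v=np.array([*(np.sin(th)*d/max(r,1e-9)),np.cos(th)]);return T[:3,3],T[:3,:3]@v
def wproj(T,P):
    c=(np.atleast_2d(P)-T[:3,3])@T[:3,:3];r=np.hypot(c[:,0],c[:,1]);th=np.arctan2(r,c[:,2])
    return np.c_[FW*th*c[:,0]/r+CWX,FW*th*c[:,1]/r+CWY]
def wback(T,uv,z):
    o,d=wray(T,uv);return o+d*(z-o[2])/d[2]
def down(yaw):
    """tool x down, tool y (jaw) at heading yaw"""
    x=np.array([0,0,-1.]);y=np.array([np.cos(yaw),np.sin(yaw),0]);return R.from_matrix(np.c_[x,y,np.cross(x,y)]).as_rotvec()
E
cat > fit.py <<'E'
from h import *
pa=np.array([(272,96),(487,100),(647,206),(672,361),(511,478),(263,477),(102,341),(113,191)])/[5,4]+[290,195]
ang=np.array([back(p,.068)[:2] for p in pa]);c0=ang.mean(0);print(c0)
def model(p):
    t=p[2]+np.arange(8)*np.pi/4
    return np.c_[p[0]+.1135*np.cos(t),p[1]+.1135*np.sin(t),np.full(8,.068)]
a0=np.arctan2(*(ang[0]-c0)[::-1]);s=1
best=least_squares(lambda p:(proj(model(p))-pa).ravel(),[*c0,a0])
print(best.x,best.cost,best.fun.round(1))
if best.cost>50: print([np.degrees(np.arctan2(*(a-c0)[::-1])) for a in ang])
print("hub",back(np.array((376,296))/[5,4]+[290,195],.038))
print("pot",back(np.array((493,192))/[5,4]+[290,195],.076))
print("pots",[back(np.array(q)/[5,4]+[290,195],.066)[:2] for q in [(270,192),(266,350),(504,355)]])
print("btn",back((501.2,256.6),.13),"lens",back((470.4,268),.088))
E
python3 fit.py
```

```text
[ 0.57511631 -0.03936645]
[ 0.55954693 -0.03988814 -0.59531974] 20543.64235028465 [ -18.    75.4  -15.3   90.5   -4.8   46.9    2.   -29.2   11.9  -91.9
   20.5 -104.4   13.9  -57.    -4.7   14.4]
[np.float64(-149.85804045519308), np.float64(165.04205136639575), np.float64(120.50270257803058), np.float64(75.82312307962901), np.float64(30.283911295745963), np.float64(-14.750401628890788), np.float64(-60.875071940530226), np.float64(-104.66036175961783)]
hub [ 0.56913537 -0.04003639  0.038     ]
pot [ 0.52635986 -0.00306902  0.076     ]
pots [array([ 0.53489462, -0.08823912]), array([ 0.62258995, -0.07716182]), array([0.60961215, 0.00979999])]
btn [0.55781704 0.19193785 0.13      ] lens [0.56347371 0.1493431  0.088     ]
```

```bash
sed -i 's/np.arange(8)\*np.pi\/4/-np.arange(8)*np.pi\/4/' fit.py; python3 fit.py; python3 - <<'E'
from h import *
from rig import manip
import json
print(R.from_rotvec(manip.get_ee_rot()).as_matrix().round(2))
manip.command_gripper(0.0)
out=[]
for i,p in enumerate([(.45,-.04,.32),(.45,.11,.32)]):
    manip.move_to(p,down(np.pi/2)); manip.hold(.2)
    pos,rv=manip.get_position(),manip.get_ee_rot()
    im=manip.camera("wrist")["image"]; cv2.imwrite(f"pics/w{i+1}.png",im[:,:,::-1])
    out.append([list(map(float,pos)),list(map(float,rv))]);print(pos,manip.get_time(),manip.get_joint_positions().round(2))
json.dump(out,open("poses.json","w"))
E
```

```text
[ 0.57511631 -0.03936645]
[ 0.57508995 -0.03940013 -2.61497451] 2.5322694381773827 [-0.3 -0.5 -0.2  0.1  0.8  0.  -0.3  0.5  0.   0.4  0.5 -1.3 -0.3  1.1
 -0.3 -0.3]
hub [ 0.56913537 -0.04003639  0.038     ]
pot [ 0.52635986 -0.00306902  0.076     ]
pots [array([ 0.53489462, -0.08823912]), array([ 0.62258995, -0.07716182]), array([0.60961215, 0.00979999])]
btn [0.55781704 0.19193785 0.13      ] lens [0.56347371 0.1493431  0.088     ]
[[-0.    0.43 -0.9 ]
 [ 0.   -0.9  -0.43]
 [-1.   -0.   -0.  ]]
[ 0.45007    -0.04047428  0.31988665] 3.175 [-0.12  0.08  1.93 -0.    1.14 -1.69]
[0.4501362  0.10895975 0.3199863 ] 4.075 [ 0.21  0.1   1.91 -0.    1.14 -1.36]
```

View pics/w1.png

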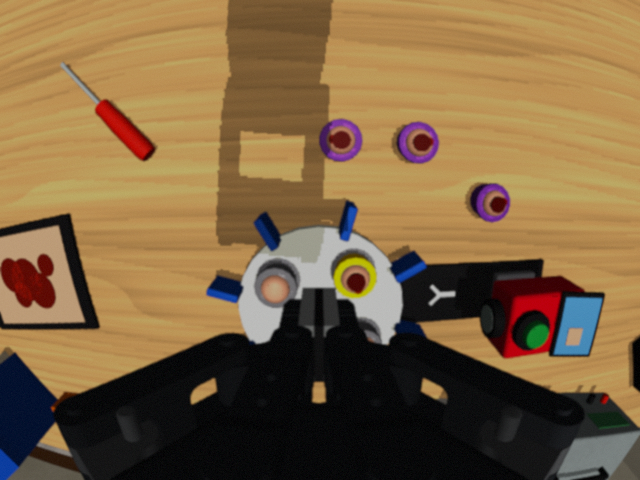

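View pics/w2.png

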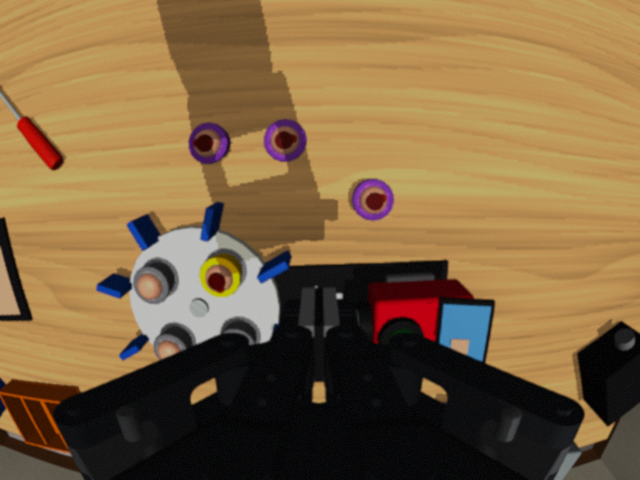

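```bash
python3 - <<'E'
from h import *
from rig import manip
import json
out=[]
for i,p in enumerate([(.70,.10,.30),(.70,-.0,.34)]):
    manip.move_to(p,down(np.pi/2)); manip.hold(.2)
    pos,rv=manip.get_position(),manip.get_ee_rot()
    im=manip.camera("wrist")["image"]; cv2.imwrite(f"pics/w{i+3}.png",im[:,:,::-1])
    out.append([list(map(float,pos)),list(map(float,rv))]);print(pos,manip.get_time(),manip.get_joint_positions().round(2))
json.dump(out,open("poses2.json","w"))
for i in(3,4):
    im=cv2.imread(f"pics/w{i}.png"); print(im.shape)
E
```

```text
[0.69924264 0.10028395 0.30102993] 5.3083 [ 0.13  0.5   1.39 -0.    1.25 -1.45]
[0.69965413 0.00106844 0.33935284] 6.0667 [-0.02  0.46  1.37  0.    1.31 -1.59]
(480, 640, 3)
(480, 640, 3)
```

View pics/w3.png

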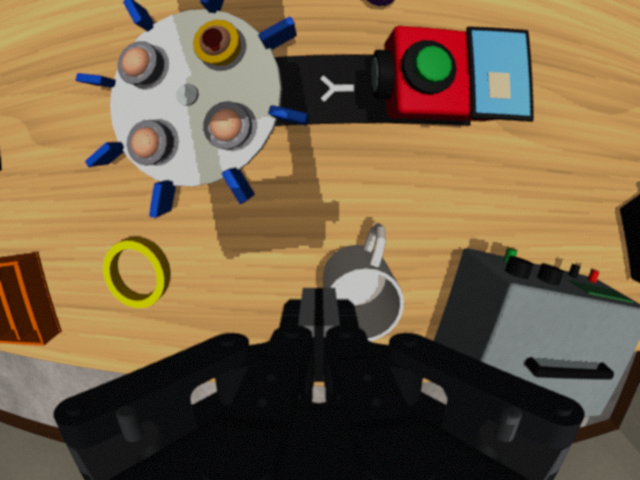

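View pics/w4.png

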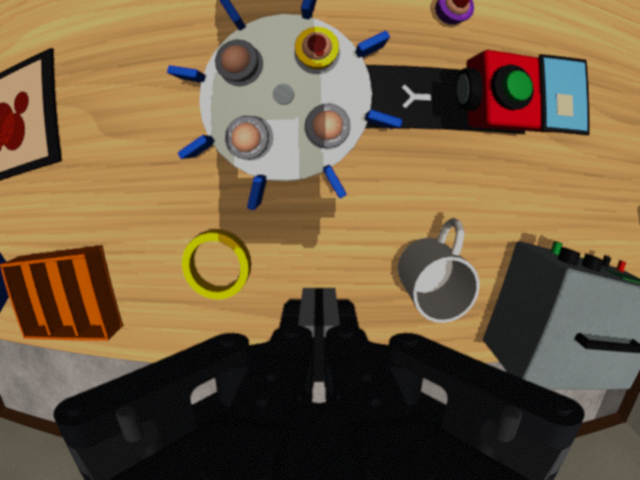

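Both views show the whole station. In w3 the hub is at (187,95), the marked pot at (216,42) and the button at (434,63). In w4 the hub is at (283,94), the marked pot at (317,47) and the button at (517,83). I'll enlarge both.

```bash
python3 - <<'E'
import cv2
a=cv2.imread("pics/w3.png");b=cv2.imread("pics/w4.png")
r=lambda im,s:cv2.resize(im,None,fx=s,fy=s,interpolation=cv2.INTER_CUBIC)
cv2.imwrite("pics/c3a.png",r(a[0:220,70:310],2.7*1.0/2.7*2.5)); cv2.imwrite("pics/c3b.png",r(a[20:130,310:540],3))
cv2.imwrite("pics/c4a.png",r(b[0:220,160:410],2.5)); cv2.imwrite("pics/c4b.png",r(b[40:140,370:600],3))
E
```

```text
(no output)
```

View pics/c3a.png

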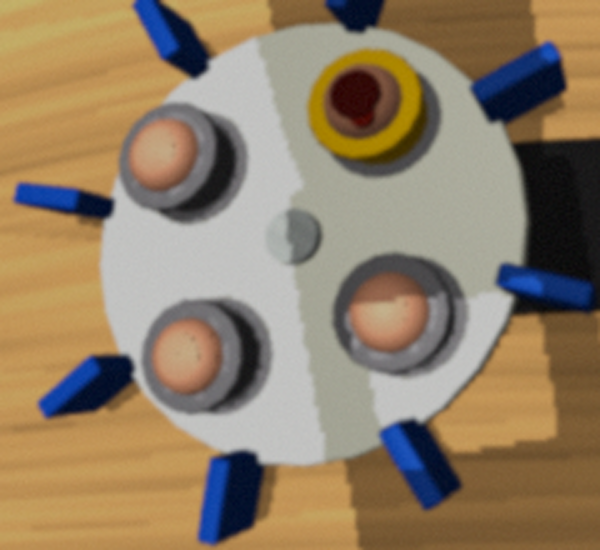

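View pics/c3b.png

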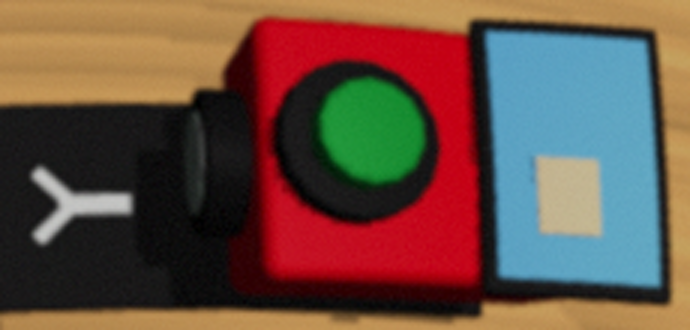

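View pics/c4a.png

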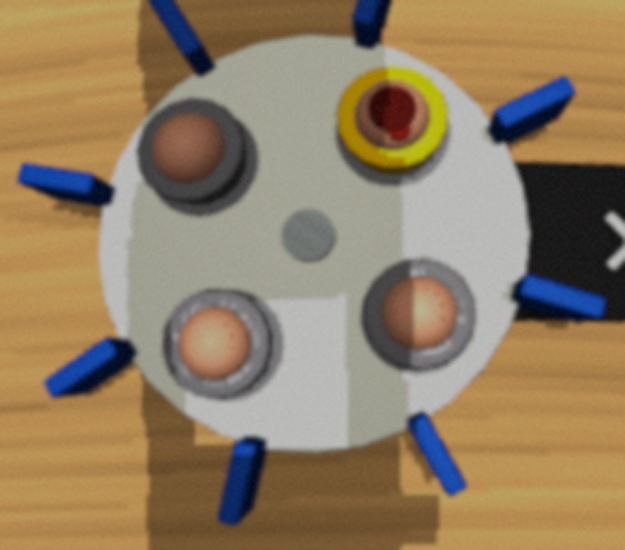

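View pics/c4b.png

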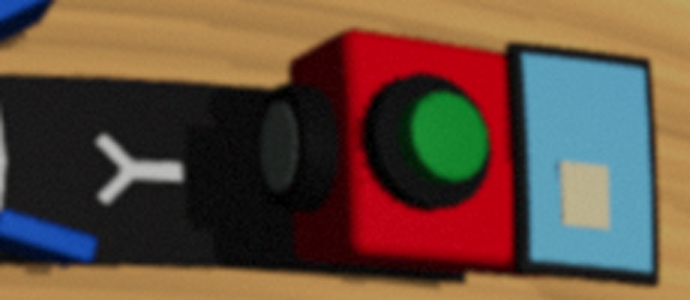

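```bash
cat > tri.py <<'E'
from h import *
import json
P=json.load(open("poses2.json"));T3,T4=[wT(*p) for p in P]
def tri(a,b,s=None):
    A=[];B=[]
    L=[wray(T3,a),wray(T4,b)]
    if s is not None:
        T=SC['T'];d=T[:3,:3]@np.array([(s[0]-SC['cx'])/SC['f'],(s[1]-SC['cy'])/SC['f'],1]);L.append((T[:3,3],d/np.linalg.norm(d)))
    M=sum(np.eye(3)-np.outer(d,d) for o,d in L);v=sum((np.eye(3)-np.outer(d,d))@o for o,d in L)
    x=np.linalg.solve(M,v);return x.round(4),[round(float(np.linalg.norm((np.eye(3)-np.outer(d,d))@(x-o))),4) for o,d in L]
D=dict(hub=((187.2,94.4),(283.2,94),(365.2,269)),mark=((216,42),(316.8,46.8)),btn=((434,63.3),(519.7,85.7),(501.2,256.6)),UL=((137.2,62),(238,60.8)),LL=((146.8,142),(248,137.2)),LR=((226,124),(327.2,126)),j=((333.3,88.7),(412.7,97)),tail=((354,88),(431,97.3)),hf1=((397.3,26.7),(486.7,50)),hf2=((400,113.3),(489,126)))
for k,v in D.items(): print(k,tri(*v), wback(T3,v[0],{'btn':.13,'j':.008,'tail':.008,'hf1':.12,'hf2':.12}.get(k,.066)).round(4),wback(T4,v[1],{'btn':.13,'j':.008,'tail':.008,'hf1':.12,'hf2':.12}.get(k,.066)).round(4))
pa=np.array([(517,76),(546,286),(410,467),(222,498)])/2.5+[70,0]
pb=np.array([(537,105),(562,298),(437,455),(239,485),(83,365),(57,183)])/2.5+[160,0]
for T,q in((T3,pa),(T4,pb)):
    x=np.array([wback(T,u,.068) for u in q]);c=np.array([.575,-.0394]);print([(round(float(np.hypot(*(a[:2]-c))),4),round(float(np.degrees(np.arctan2(*(a[:2]-c)[::-1]))),1)) for a in x])
    n=len(q)
    m=lambda p:np.c_[p[0]+.1135*np.cos(p[2]-np.arange(n)*np.pi/4),p[1]+.1135*np.sin(p[2]-np.arange(n)*np.pi/4),np.full(n,.068)]
    r=least_squares(lambda p:(wproj(T,m(p))-q).ravel(),[.575,-.0394,np.radians(120)]);print(r.x[:2].round(4),np.degrees(r.x[2]).round(2),r.cost)
E
python3 tri.py
```

```text
hub (array([ 0.5725, -0.0378,  0.0402]), [0.0018, 0.0011, 0.0029]) [ 0.5775 -0.0267  0.066 ] [ 0.577  -0.0345  0.066 ]
mark (array([5.237e-01, 4.000e-04, 5.960e-02]), [0.0004, 0.0004]) [0.526  0.0022 0.066 ] [5.251e-01 4.000e-04 6.600e-02]
btn (array([0.5659, 0.189 , 0.1419]), [0.0008, 0.0003, 0.0011]) [0.5627 0.1936 0.13  ] [0.5634 0.1963 0.13  ]
UL (array([ 0.5377, -0.0826,  0.0681]), [0.0008, 0.0008]) [ 0.5363 -0.0837  0.066 ] [ 0.538  -0.0831  0.066 ]
LL (array([ 0.6222, -0.0719,  0.0665]), [0.0001, 0.0001]) [ 0.622  -0.0721  0.066 ] [ 0.6223 -0.072   0.066 ]
LR (array([0.6103, 0.0116, 0.0604]), [0.0009, 0.0009]) [0.6098 0.0131 0.066 ] [0.6116 0.0115 0.066 ]
j (array([0.5679, 0.1179, 0.0046]), [0.0001, 0.0001]) [0.5686 0.1178 0.008 ] [0.5684 0.1171 0.008 ]
tail (array([0.5672, 0.1404, 0.0085]), [0.0002, 0.0002]) [0.5673 0.1405 0.008 ] [0.567  0.1406 0.008 ]
hf1 (array([0.5287, 0.1669, 0.1162]), [0.0003, 0.0003]) [0.5304 0.166  0.12  ] [0.5296 0.1652 0.12  ]
hf2 (array([0.6055, 0.168 , 0.1178]), [0.0007, 0.0007]) [0.605  0.1676 0.12  ] [0.6063 0.1668 0.12  ]
[(0.116, 119.0), (0.1163, 76.2), (0.113, 31.8), (0.1083, -11.3)]
[ 0.5734 -0.0354] 120.04 11.278152594950116
[(0.1156, 119.3), (0.1146, 75.9), (0.1125, 31.7), (0.1111, -13.1), (0.1079, -60.0), (0.1091, -104.9)]
[ 0.5738 -0.0363] 120.13 8.248306998825388
```

```bash
cat >> h.py <<'E'
AX=np.array([.5736,-.0366]); HEAD=np.radians(91.9); RP=.120
def pp(deg,z,r=RP):
    a=np.radians(deg);return [AX[0]+r*np.cos(a),AX[1]+r*np.sin(a),z],down(a+np.pi/2)
E
python3 - <<'E'
from h import *
from rig import manip
manip.move_to(*pp(8,.18))
manip.servo_line(*pp(8,.064),rate=.08)
manip.hold(.1);print(manip.get_position(),manip.get_contact_force(),manip.get_time())
def snap(n):
    p,r=manip.get_position(),manip.get_ee_rot();c=manip.camera("wrist")["image"];cv2.imwrite(f"pics/{n}.png",c[:,:,::-1]);return p,r
snap("p0")
cv2.imwrite("pics/s0.png",manip.camera("scene")["image"][150:400,230:550,::-1].repeat(2,0).repeat(2,1))
E
```

```text
[ 0.69276747 -0.01989704  0.06458708] [ 0.36259714 -0.13687801 -0.19623323] 8.4583
```

View pics/p0.png

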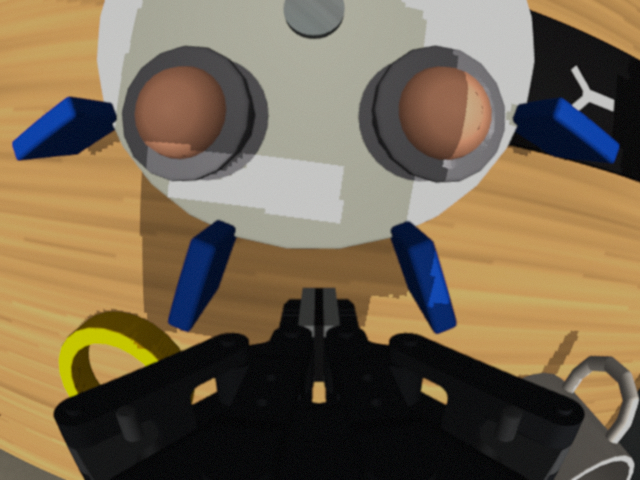

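View pics/s0.png

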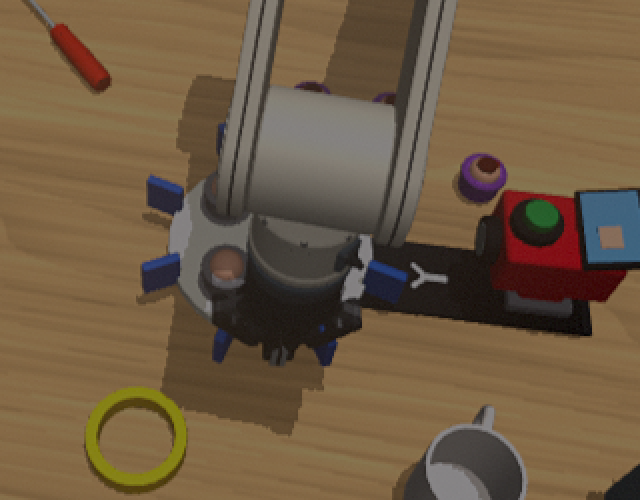

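The tips at (319,290) stand free between the two front paddles and clear of the pots. Next I push clockwise, stopping short of the goal.

```bash
python3 - <<'E'
from h import *
from rig import manip
for d in list(range(3,-50,-5))+[-51]:
    manip.servo_line(*pp(d,.064),rate=.04)
    print(d,np.round(manip.get_contact_force(),2))
manip.hold(.2);print(manip.get_position(),manip.get_time())
c=manip.camera("wrist")["image"];cv2.imwrite(f"pics/p1.png",c[:,:,::-1])
E
```

```text
3 [ 0.3  -0.61  1.07]
-2 [-0.61  0.09 -0.14]
-7 [-0.41  0.11 -0.07]
-12 [-0.49 -0.39 -0.71]
-17 [0.03 0.1  0.46]
-22 [0.12 0.36 1.1 ]
-27 [ 0.06  0.67 -0.66]
-32 [0.62 0.33 0.07]
-37 [ 0.38  0.35 -0.66]
-42 [-0.23 -0.31 -0.47]
-47 [-0.24 -0.15  0.23]
-51 [ 0.28 -0.99  0.62]
[ 0.64928923 -0.12964892  0.06401528] 13.6083
```

View pics/p1.png

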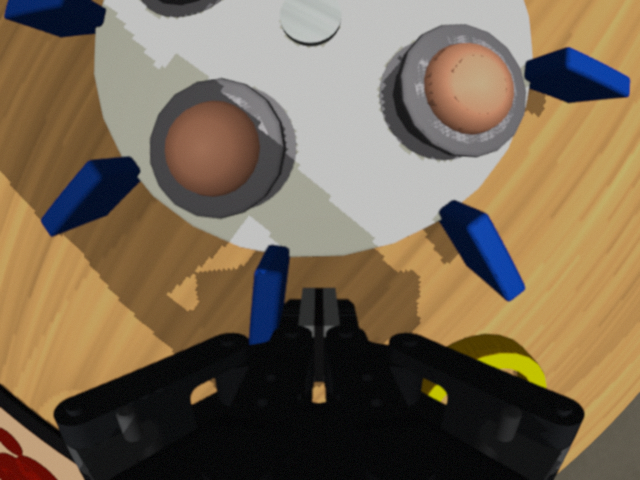

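The paddle at (268,295) is against the fingers, and the pots ride in place at (217,148) and (462,90). From this I'll measure the present turn.

```bash
cat > ang.py <<'E'
from h import *
def angs(T,pts,z,ph=0):
    for u in pts:
        x=wback(T,u,z);d=x[:2]-AX;print(u,x.round(4),"r %.4f ang %.1f"%(np.hypot(*d),np.degrees(np.arctan2(d[1],d[0]))))
E
python3 - <<'E'
from ang import *
T=wT([0.64928923,-0.12964892,0.06401528],pp(-51,0)[1])
T0=wT([ 0.69276747,-0.01989704,0.06458708],pp(8,0)[1])
print("before");angs(T0,[(314,8)],.04);angs(T0,[(182,112),(437,113)],.066);angs(T0,[(66,125),(198,280),(425,278),(572,128)],.068)
print("after");angs(T,[(310,15)],.04);angs(T,[(213,148),(464,90)],.066);angs(T,[(88,192),(482,252),(580,70)],.068)
E
```

```text
before
(314, 8) [ 0.5725 -0.037   0.04  ] r 0.0012 ang -158.1
(182, 112) [ 0.6217 -0.0734  0.066 ] r 0.0605 ang -37.4
(437, 113) [0.6109 0.0089 0.066 ] r 0.0588 ang 50.7
(66, 125) [ 0.6276 -0.1202  0.068 ] r 0.0995 ang -57.1
(198, 280) [ 0.6777 -0.0624  0.068 ] r 0.1073 ang -13.9
(425, 278) [0.6659 0.0148 0.068 ] r 0.1057 ang 29.1
(572, 128) [0.6029 0.0622 0.068 ] r 0.1031 ang 73.5
after
(310, 15) [ 0.5736 -0.0389  0.04  ] r 0.0023 ang -90.9
(213, 148) [ 0.5831 -0.0993  0.066 ] r 0.0634 ang -81.4
(464, 90) [ 0.6337 -0.0321  0.066 ] r 0.0602 ang 4.2
(88, 192) [ 0.5529 -0.1393  0.068 ] r 0.1048 ang -101.4
(482, 252) [ 0.675  -0.0688  0.068 ] r 0.1064 ang -17.6
(580, 70) [0.6621 0.0099 0.068 ] r 0.1000 ang 27.7
```

```bash
python3 - <<'E'
from h import *
from rig import manip
import json
manip.servo_line(*pp(-53.5,.064),rate=.03)
manip.servo_line(*pp(-56,.064),rate=.015); manip.hold(.2)
manip.servo_line(*pp(-50,.064),rate=.04)
manip.servo_line(*pp(-50,.2),rate=.15)
out=[]
for i,p in enumerate([(.70,.10,.30),(.70,-.0,.30)]):
    manip.move_to(p,down(np.pi/2)); manip.hold(.3)
    pos,rv=manip.get_position(),manip.get_ee_rot()
    im=manip.camera("wrist")["image"]; cv2.imwrite(f"pics/v{i}.png",im[:,:,::-1])
    im=im[:,:,::-1]
    cv2.imwrite(f"pics/vc{i}.png",cv2.resize(im[0:200,60:400] if i==0 else im[0:200,160:500],None,fx=2.3,fy=2.3,interpolation=cv2.INTER_CUBIC))
    out.append([list(map(float,pos)),list(map(float,rv))]);print(pos,manip.get_time())
json.dump(out,open("poses3.json","w"))
E
```

```text
[0.69994128 0.09886383 0.29954288] 17.5583
[0.70002781 0.00106846 0.29999438] 18.3917
```

View pics/vc0.png

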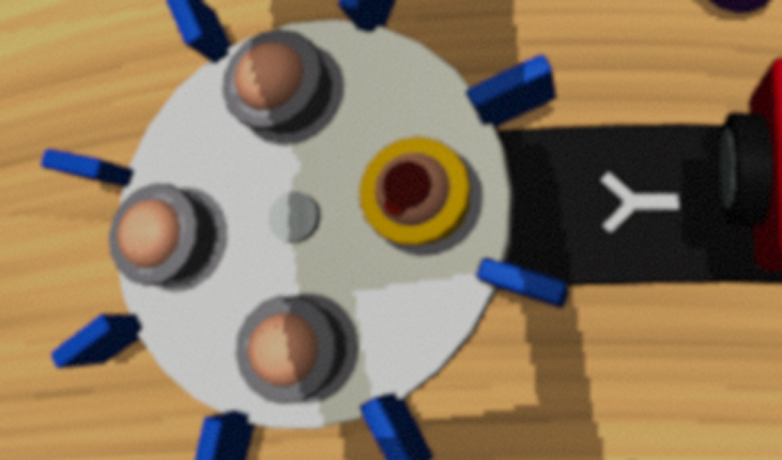

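View pics/vc1.png

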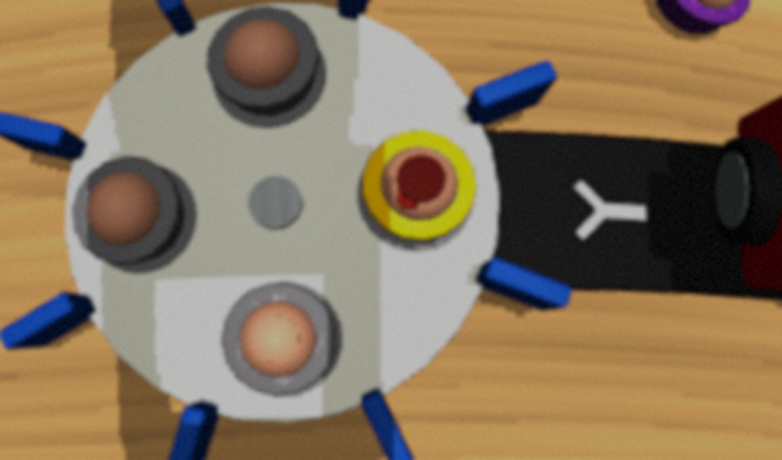

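```bash
python3 - <<'E'
from h import *
import json
P=json.load(open("poses3.json"))
for i,(pots,ar,pad,ox) in enumerate([([(415,190),(272,83),(155,235),(290,347)],[(632,201),(680,202)],[(512,88),(522,282)],60),([(418,184),(262,57),(133,210),(278,335)],[(602,210),(646,213)],[(512,90),(526,284)],160)]):
    T=wT(*P[i]);f=lambda u,z:wback(T,np.array(u)/2.3+[ox,0],z)
    X=np.array([f(u,.064) for u in pots]);c=X.mean(0)
    a=lambda x,c=c:np.degrees(np.arctan2(x[1]-c[1],x[0]-c[0]))
    print("centre",c.round(4),"pot angs",[round(a(x)-90*k,1) for k,x in enumerate(X)],"r",[round(float(np.hypot(*(x-c)[:2])),4) for x in X])
    A=[f(u,.008) for u in ar];print("arrow",[x.round(4) for x in A],[round(a(x),1) for x in A],[round(a(x,AX),1) for x in A])
    Q=[f(u,.068) for u in pad];print("pad",[round(a(x),1) for x in Q],[round(a(x,AX),1) for x in Q], "bisect",round(np.mean([a(x) for x in Q]),1))
E
```

```text
centre [ 0.5741 -0.035   0.064 ] pot angs [np.float64(94.0), np.float64(-265.8), np.float64(-266.4), np.float64(-265.5)] r [0.0611, 0.0597, 0.0614, 0.0602]
arrow [array([0.5675, 0.1181, 0.008 ]), array([0.5676, 0.1409, 0.008 ])] [np.float64(92.4), np.float64(92.1)] [np.float64(92.2), np.float64(91.9)]
pad [np.float64(114.4), np.float64(70.8)] [np.float64(113.9), np.float64(70.8)] bisect 92.6
centre [ 0.5731 -0.0361  0.064 ] pot angs [np.float64(93.4), np.float64(-265.8), np.float64(-265.7), np.float64(-267.3)] r [0.0604, 0.061, 0.0588, 0.0601]
arrow [array([0.5676, 0.1175, 0.008 ]), array([0.5672, 0.1403, 0.008 ])] [np.float64(92.1), np.float64(91.9)] [np.float64(92.2), np.float64(92.1)]
pad [np.float64(114.8), np.float64(70.2)] [np.float64(114.9), np.float64(70.5)] bisect 92.5
```

```bash
python3 - <<'E'
from h import *
from rig import manip
import json
manip.move_to((.635,.02,.22),down(np.pi/2)); manip.hold(.3)
pos,rv=manip.get_position(),manip.get_ee_rot()
im=manip.camera("wrist")["image"][:,:,::-1]; cv2.imwrite(f"pics/u.png",im)
T=wT(pos,rv);print(T[:3,3],manip.get_time());np.save("Tu.npy",T)
cv2.imwrite("pics/uc.png",cv2.resize(im[40:270,110:560],None,fx=1.75,fy=1.75,interpolation=cv2.INTER_CUBIC))
E
```

```text
[0.57147866 0.0214829  0.3404774 ] 19.2417
```

View pics/uc.png

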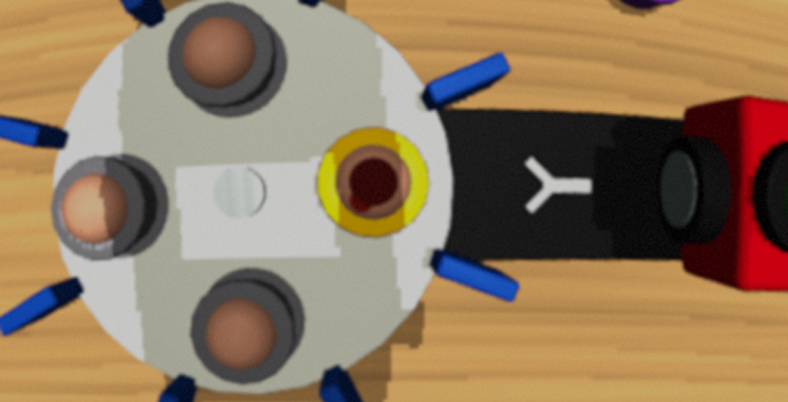

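```bash
python3 - <<'E'
from h import *
T=np.load("Tu.npy")
im=cv2.imread("pics/u.png");hsv=cv2.cvtColor(im,cv2.COLOR_BGR2HSV)
m=cv2.inRange(hsv,(22,150,60),(38,255,255));m[:, :270]=0;m[:,380:]=0;m[:90]=0;m[:]=m
cs,_=cv2.findContours(m,cv2.RETR_EXTERNAL,cv2.CHAIN_APPROX_NONE);c=max(cs,key=cv2.contourArea);e=cv2.fitEllipse(c);print(e)
S=1.75;o=[110,40]
def g(n,u,z,raw=False):
    u=np.array(u) if raw else np.array(u)/S+o
    x=wback(T,u,z);d=x[:2]-AX;print(n,u.round(1),x.round(4),"r %.4f ang %.2f"%(np.hypot(*d),np.degrees(np.arctan2(d[1],d[0]))))
    return x
g("hub",(240,192),.04);g("mark",e[0],.064,True);g("mark eye",(373,182),.064);g("j",(550,185),.008);g("tail",(590,185),.008);g("lens",(679,188),.088)
X=[g(n,u,.064) for n,u in [("top",(220,60)),("left",(103,207)),("bot",(244,328))]]
Q=[g("pad",u,.068) for u in [(470,78),(476,272)]]
g("foot1",(445,109),.008);g("foot2",(449,259),.008)
E
```

```text
((322.6048889160156, 143.6172637939453), (60.79542922973633, 61.7777214050293), 91.41497802734375)
hub [247.1 149.7] [ 0.5726 -0.0364  0.04  ] r 0.0010 ang 170.43
mark [322.6 143.6] [0.5688 0.0243 0.064 ] r 0.0611 ang 94.51
mark eye [323.1 144. ] [0.5691 0.0247 0.064 ] r 0.0615 ang 94.22
j [424.3 145.7] [0.5676 0.1173 0.008 ] r 0.1540 ang 92.23
tail [447.1 145.7] [0.5664 0.1396 0.008 ] r 0.1763 ang 92.35
lens [498.  147.4] [0.5659 0.1518 0.088 ] r 0.1885 ang 92.34
top [235.7  74.3] [ 0.5144 -0.0403  0.064 ] r 0.0593 ang -176.41
left [168.9 158.3] [ 0.5761 -0.0952  0.064 ] r 0.0586 ang -87.56
bot [249.4 227.4] [ 0.632  -0.0318  0.064 ] r 0.0586 ang 4.68
pad [378.6  84.6] [0.524 0.065 0.068] r 0.1130 ang 116.01
pad [382.  195.4] [0.6066 0.0686 0.068 ] r 0.1103 ang 72.58
foot1 [364.3 102.3] [0.5304 0.0617 0.008 ] r 0.1074 ang 113.71
foot2 [366.6 188. ] [0.6078 0.0647 0.008 ] r 0.1069 ang 71.35
```

The pot stands about 1.8° short of the lens line, so I'll nudge it by that much.

```bash
python3 - <<'E'
from h import *
from rig import manip
manip.move_to(*pp(-48,.18))
manip.servo_line(*pp(-48,.064),rate=.1)
manip.servo_line(*pp(-54.5,.064),rate=.03)
manip.servo_line(*pp(-57.8,.064),rate=.012); manip.hold(.2);print(manip.get_position(), pp(-57.8,.064)[0])
manip.servo_line(*pp(-50,.064),rate=.04)
manip.servo_line(*pp(-50,.2),rate=.15)
manip.move_to((.635,.02,.22),down(np.pi/2)); manip.hold(.3)
pos,rv=manip.get_position(),manip.get_ee_rot()
im=manip.camera("wrist")["image"][:,:,::-1]; cv2.imwrite(f"pics/u2.png",im)
T=wT(pos,rv);print(T[:3,3],manip.get_time());np.save("Tu2.npy",T)
cv2.imwrite("pics/uc2.png",cv2.resize(im[40:270,110:560],None,fx=1.75,fy=1.75,interpolation=cv2.INTER_CUBIC))
E
```

```text
[ 0.63751333 -0.13811347  0.06396285] [np.float64(0.6375451531284876), np.float64(-0.13814317993530767), 0.064]
[0.57069569 0.02063332 0.33932201] 25.3667
```

View pics/uc2.png

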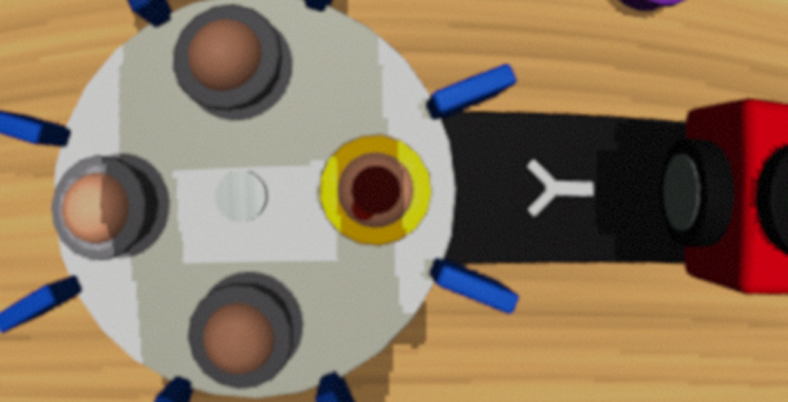

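```bash
python3 - <<'E'
from h import *
T=np.load("Tu2.npy")
im=cv2.imread("pics/u2.png");hsv=cv2.cvtColor(im,cv2.COLOR_BGR2HSV)
m=cv2.inRange(hsv,(22,150,60),(38,255,255));m[:, :270]=0;m[:,380:]=0;m[:90]=0
cs,_=cv2.findContours(m,cv2.RETR_EXTERNAL,cv2.CHAIN_APPROX_NONE);e=cv2.fitEllipse(max(cs,key=cv2.contourArea))
def g(n,u,z,raw=False):
    u=np.array(u) if raw else np.array(u)/1.75+[110,40]
    x=wback(T,u,z);d=x[:2]-AX;print(n,u.round(1),x.round(4),"r %.4f ang %.2f"%(np.hypot(*d),np.degrees(np.arctan2(d[1],d[0]))))
g("hub",(242,195),.04);g("mark",e[0],.064,True);g("j",(554,188),.008);g("tail",(592,189),.008);g("lens",(682,191),.088)
for u in [(475,88),(478,285)]:g("pad",u,.068)
for u in [(228,61),(105,207),(244,330)]:g("pot",u,.064)
E
```

```text
hub [248.3 151.4] [ 0.5723 -0.0362  0.04  ] r 0.0013 ang 161.37
mark [323.9 148.2] [0.5707 0.0244 0.064 ] r 0.0611 ang 92.75
j [426.6 147.4] [0.5676 0.1183 0.008 ] r 0.1550 ang 92.20
tail [448.3 148. ] [0.567  0.1395 0.008 ] r 0.1762 ang 92.14
lens [499.7 149.1] [0.5659 0.1518 0.088 ] r 0.1886 ang 92.34
pad [381.4  90.3] [0.5271 0.0661 0.068 ] r 0.1128 ang 114.38
pad [383.1 202.9] [0.6106 0.0685 0.068 ] r 0.1114 ang 70.59
pot [240.3  74.9] [ 0.5137 -0.0373  0.064 ] r 0.0599 ang -179.28
pot [170.  158.3] [ 0.5744 -0.0946  0.064 ] r 0.0580 ang -89.21
pot [249.4 228.6] [ 0.631  -0.0326  0.064 ] r 0.0575 ang 3.98
```

The pot (92.75°, paddle bisector 92.5°) lines up with the lens and arrow (92.2°) within about 0.5°. Next is the press, stepping down with a force check.

```bash
python3 - <<'E'
from h import *
from rig import manip
b=(.5655,.189);o=down(np.radians(2))
manip.move_to((*b,.26),o)
manip.servo_line((*b,.175),rate=.1); manip.hold(.2)
f0=np.mean([ (manip.hold(.02),manip.get_contact_force())[1] for _ in range(10)],0);print(f0,manip.get_time())
z=.170;n=0
while z>.150:
    manip.servo_line((*b,z),rate=.03);manip.hold(.06)
    f=np.mean([ (manip.hold(.01),manip.get_contact_force())[1] for _ in range(5)],0)-f0
    print(round(z,4),manip.get_position()[2].round(4),f.round(1))
    if f[2]>14: break
    z-=.001
manip.hold(.2)
c=manip.camera("side")["image"];cv2.imwrite("pics/press.png",c[:,:,::-1])
manip.servo_line((*b,.26),rate=.1);print(manip.get_time())
E
```

```text
[-0.21257585  0.29087429 -0.13846741] 28.3333
0.17 0.1699 [ 0.4 -0.4  0.5]
0.169 0.169 [0.3 0.  0.1]
0.168 0.168 [-0.2 -0.2  0.1]
0.167 0.167 [ 0.  -0.5  0.2]
0.166 0.166 [ 0.5 -0.7  0.3]
0.165 0.165 [ 0.2 -0.2 -0. ]
0.164 0.1641 [ 0.6 -0.5  1.3]
0.163 0.1631 [ 0.7 -0.   2.4]
0.162 0.1621 [ 1.2 -0.1  2.6]
0.161 0.1611 [ 1.  -0.2  3.1]
0.16 0.1601 [ 1.2 -0.   3.9]
0.159 0.1591 [1.7 0.4 4.3]
0.158 0.1581 [1.6 0.5 5.4]
0.157 0.1579 [-1.1 -0.6 12.6]
0.156 0.1578 [-4.1 -1.9 19.6]
35.0917
```

The button travelled about 6 mm, from TCP z 0.164 to 0.158, at up to 5 N. It then hit a hard stop, with the force climbing to 19.6 N. I'll move clear and check.

```bash
python3 - <<'E'
from h import *
from rig import manip
manip.move_to((.635,.02,.25),down(np.pi/2)); manip.hold(.3)
pos,rv=manip.get_position(),manip.get_ee_rot()
im=manip.camera("wrist")["image"][:,:,::-1]; cv2.imwrite("pics/f1.png",im)
T=wT(pos,rv)
hsv=cv2.cvtColor(im,cv2.COLOR_BGR2HSV)
m=cv2.inRange(hsv,(22,150,60),(38,255,255));m[:, :270]=0;m[:,380:]=0;m[:90]=0
cs,_=cv2.findContours(m,cv2.RETR_EXTERNAL,cv2.CHAIN_APPROX_NONE);e=cv2.fitEllipse(max(cs,key=cv2.contourArea))
d=wback(T,e[0],.064)[:2]-AX;print(e[0],np.degrees(np.arctan2(d[1],d[0])))
manip.move_to((.269,-.5,.3),manip.get_ee_rot()) if manip.solve_ik((.269,-.5,.3),manip.get_ee_rot()) is not None else None
manip.hold(.2)
cv2.imwrite("pics/f2.png",manip.camera("scene")["image"][:,:,::-1]);print(manip.get_time(),manip.get_position())
E
```

```text
(321.8670654296875, 148.12881469726562) 92.73252232414784
37.2917 [0.63501176 0.02001273 0.25004295]
```

View pics/f1.png

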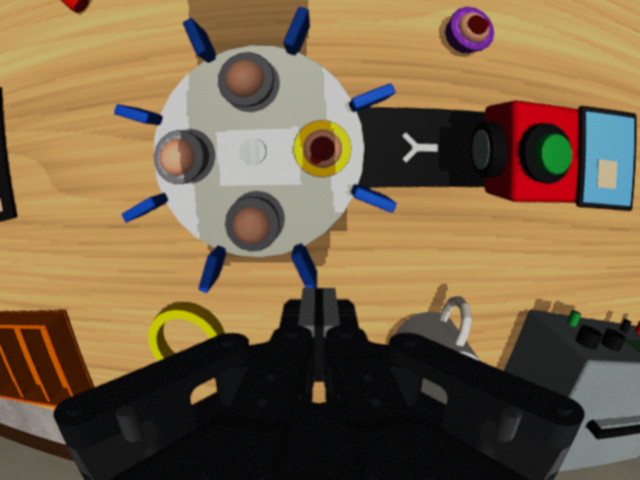

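View pics/f2.png

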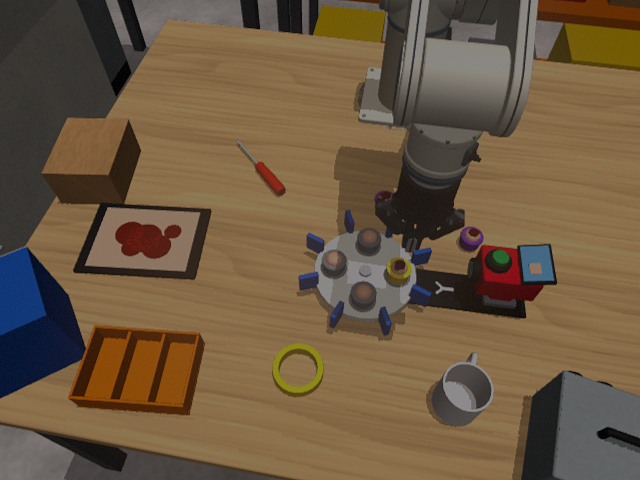

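The pot at (322,148) is in line with the lens at (485,149), and the button is back up. The bystanders are at their earlier pixels and the arm is clear of everything, so I'm handing in.

```bash
python3 -c "
from rig import manip
manip.sign_off()"
```

```text
the job is handed in; nothing more can be done
```

The marked pot is in front of the lens, the button was pressed after that and released, and the job is handed in. The last clock reading was 37 s of the 67 s allowed; no verdict was reported.

- **Turning:** I pushed one paddle clockwise with the closed fingertips, about 50° in all. After a check from above I added a small nudge of 1.8°. Contact forces stayed about 1 N, near the noise.
- **Alignment:** The last look put the pot at 92.7° about the axis and the lens and arrow at about 92.2°. That 0.5° gap is within my measuring error. Different choices of axis centre moved the result between roughly −0.4° and +0.5°.
- **Button:** It went down about 6 mm at up to 5 N, then hit its hard stop. The force peaked at about 20 N before I let go. In the last picture the button is up again.
- **Other things:** The other pots, the purple look-alikes I could see clearly and the bystanders appear unmoved. At the end the arm partly hid one or two of the look-alikes, but it never went down near them.
- **Not done:** The optional retreat to the start side had no arm solution, so the arm finished about 0.25 m up beside the carousel, touching nothing.

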